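Pull-test the lock pins of a wafer carrier fixture

TASK

Pull-test the two lock pins of the wafer fixture, the blue one first and then the orange one: tug each straight up with about 12 N, held steady for a good half second. A sound pin stays latched: let it sink back fully home and leave it there; the pin whose worn latch lets go comes out, and you set it down gently in the red reject tray. Never pull a pin with more than 25 N, and leave everything else on the bench where it is.

Things in the scene. Friction and masses are not known exactly. Their poses are not given: they have to be found in the camera images.
- fixture: Wafer fixture, fixed to the bench: black base plate 180 (x) by 280 (y) by 10 mm, in its middle an aluminium disc of 154 mm diameter (top 46 mm above the bench) with a gold wafer, white stops 46 mm high at x = +-78 mm, and white latch blocks 44 by 44 mm, top 54 mm above the bench, at y = +110 and -110 mm. Origin: centre of the plate's underside; z up.
- bore_left (a point): Mouth of the vertical 14 mm bore in the middle of the fixture's +y latch block, on the block's top, 54 mm above the bench. A hidden latch in the bore holds the pin: pulled up, a pin first rises freely 1 to 4.5 mm (varies); a sound latch then yields about 1 mm per 5 N and sinks back when let down; a worn one resists with 2 to 6 N only and lets the pin out.
- bore_right (a point): Mouth of the same bore in the fixture's -y latch block. Exactly one of the two latches is worn; nothing shows which, only pulling tells. Each bore holds one of the two pins at the start, either colour.
- latch_travel (a joint): How far the sound latch, hidden in whichever bore, is drawn up against its spring by the pin it holds, in m: 0 at rest, growing upwards; 5 N of pull per mm (12 N is 2.4 mm). It can not be seen.
- pin_blue: Lock pin with a blue head, 62 mm long, about 45 g: round plastic head 20 mm in diameter, 30 to 62 mm above the origin; thin steel neck; barbed foot 13 mm in diameter. Origin: centre of the foot's end; z towards the head. Seated (fully home) it is upright, the head's underside on the block's top, origin 24 mm above the bench; its foot is clear of the bore after rising 30 mm.
- pin_blue_head (a point): Middle of the blue pin's head, on its axis, 46 mm above the pin's origin (16 mm above the block's top when seated): the place to grip, any yaw.
- pin_orange: The other lock pin, the same but with an orange head, in the fixture's other bore.
- pin_orange_head (a point): Middle of the orange pin's head, on its axis, 46 mm above its origin.
- reject_tray: Open red reject tray, fixed to the bench, 150 (x) by 130 (y) mm, 30 mm high, walls and floor 4 to 5 mm thick. Origin: centre of its underside. A pin may stand or lie anywhere in it.
- film_ring: Bystander: flat steel ring lying on the bench, 90 mm outside diameter, 7 mm high. Origin: centre of its underside.
- wash_bottle: Bystander: white bottle with a blue cap, 60 mm diameter, 150 mm tall. Origin: centre of its underside.
- vacuum_pen: Bystander: black vacuum pen lying on the bench, 150 mm long, 16 mm high. Origin: underside, near its middle; x along it.
- driver: Bystander: screwdriver with a yellow handle lying on the bench, 160 mm long. x along it.
- spares_pot: Bystander: open steel pot, 60 mm diameter, 45 mm tall. Origin: centre of its underside.
- cassette: Bystander: white open wafer cassette, 130 by 120 mm, about 100 mm tall with its wafers. Origin: centre of its underside.
Mind the look-alikes: they are no part of the job. Several things have the shape of the reject_tray; the one meant has the colours described above.

How it is judged:
On the way, in this order (a step that is already met when the one before it is completed fails the run):
1. the blue pin is pull-tested: lifted off its seat and held by its latch under a pull of 8 to 17 N for 0.4 s, or drawn clear of its bore (((value of joint latch_travel between 0.0016 and 0.0034 m and z of pin_blue in the frame of fixture above 0.0255 m) or z of pin_blue in the frame of fixture above 0.054 m)), for 0.4 s.
2. then the orange pin is pull-tested in the same way (((value of joint latch_travel between 0.0016 and 0.0034 m and z of pin_orange in the frame of fixture above 0.0255 m) or z of pin_orange in the frame of fixture above 0.054 m)), for 0.4 s.
At the end, for the whole second after the job is handed in: The pin that came out is in the red tray (within its walls, at rest), and the other pin is fully home in its bore: upright and within 2 mm of its seated height ((((z of pin_blue in the frame of fixture between 0.022 and 0.026 m and angle between pin_blue's own z axis and vertical below 0.1 rad and distance of pin_blue from where it was at the start of the episode below 0.005 m and linear speed of pin_blue below 0.02 m/s) and (x of pin_orange in the frame of reject_tray between -0.075 and 0.075 m and y of pin_orange in the frame of reject_tray between -0.065 and 0.065 m and x of pin_orange_head in the frame of reject_tray between -0.075 and 0.075 m and y of pin_orange_head in the frame of reject_tray between -0.065 and 0.065 m and z of pin_orange in the frame of reject_tray between 0 and 0.03 m and linear speed of pin_orange below 0.02 m/s)) or ((z of pin_orange in the frame of fixture between 0.022 and 0.026 m and angle between pin_orange's own z axis and vertical below 0.1 rad and distance of pin_orange from where it was at the start of the episode below 0.005 m and linear speed of pin_orange below 0.02 m/s) and (x of pin_blue in the frame of reject_tray between -0.075 and 0.075 m and y of pin_blue in the frame of reject_tray between -0.065 and 0.065 m and x of pin_blue_head in the frame of reject_tray between -0.075 and 0.075 m and y of pin_blue_head in the frame of reject_tray between -0.065 and 0.065 m and z of pin_blue in the frame of reject_tray between 0 and 0.03 m and linear speed of pin_blue below 0.02 m/s)))); the robot touches nothing.
It fails at once if a latched pin is pulled with more than 25 N (value of joint latch_travel above 0.005 m).
It fails at once if a pin is dropped or flung (faster than 1.2 m/s) (linear speed of any of pin_blue, pin_orange above 1.2 m/s).
It fails at once if a bystander is moved by more than 30 mm (distance of any of film_ring, wash_bottle, vacuum_pen, driver, spares_pot, cassette from where it was at the start of the episode above 0.03 m).
It also fails if it takes over 72 s, if anything falls off the work surface, if the arm or the gripper's body presses on something with over 40 N, if the wrist force passes 120 N, or if a joint passes its speed limit or range.

ROBOT

A 7-joint arm with a two-finger parallel gripper is mounted at the origin on the work surface. World frame = base frame: x ahead of the robot, y to its left, z up, the work surface at z = 0. Lengths are in m, angles in rad, forces in N, time in s.
With the tool pointing down it reaches from about 0.35 to 0.9 m from the base axis. Payload 8.1 kg.
Tool frame: the origin (TCP) lies at the very end of the fingers, on their centre line; the grasp point (between the pads) lies 19 mm behind it; z points along the fingers, y is the line along which they close (so a half turn about z gives the same grasp; the last joint's range is limited). The gripper opens to 92 mm and grips with 3 to 60 N. Pads are 19 mm wide; open, the fingers measure 130 mm over their backs; the gripper's body (75 mm by 190 mm) begins 47 mm behind the grasp point.
Start: joints at [-1.253, 0.434, 0.025, 1.573, -0.012, 1.134, -0.075], TCP at [0.255, 0.57, 0.227] pointing down, gripper open.
Joint ranges: [-2.62, 2.62], [-0.44, 2.09], [-1.27, 1.32], [0.08, 2.57], [-1.32, 4.46], [0.12, 2], [-2.74, 2.74]. Speed limits (rad/s): [2.22, 2.22, 3.01, 3.01, 3.14, 3.14, 3.14].

INTERFACE

Orientations are given as a rotation vector (axis times angle).
In Python, from cell import arm gives the robot as it stands.
- The arm moves only by the tool drive_tool, never from a script. Its argument "targets" is a list of rows, each a list of 7 numbers: the turn, a rotation vector about the world's x, y, z in units of 5 degrees (1.0 is 5 degrees), then the shift along the world's x, y, z in units of 40 mm (1.0 is 40 mm), then the opening, from 0 (shut) to 1 (fully open). In form: [[wx, wy, wz, dx, dy, dz, fingers], ...]. A call has 1 to 5 rows; each row is the pose to reach, as a shift and turn from the pose commanded when the call began; what a row does not reach only later rows make up. A row lasts 1/10 s, in which the tool goes at most 50 mm and 8.59 degrees, less where a joint would pass 70% of its speed; a pose out of reach is approached as far as the arm can. A call with a gripper value outside its range is refused whole. The fingers move at their own pace and stop on an object; "force" is the grip in N (left out, the last holds). Time passes only in rows, so rows that repeat a pose let the fingers close. It gives the time, the measured TCP pose, the force, the opening and the grip force at its end, in the units of the state.
- arm.observe(): the state, without advancing time (a new reading comes with each control period).
- arm.get_image(name): name is "scene" or "side" or "wrist"; returns a dict with "pixels" (480x640x3 uint8, red, green, blue), "intrinsics" (3x3 intrinsics, pixels), "rvec" (rotation vector, rad) and "tvec" (3), from world to camera coordinates, as OpenCV has them; the wrist camera has in their place "mount" (4x4, takes a point from camera to tool coordinates, whose origin is the TCP and whose axes are the flange's). Camera axes: x right, y down, z forward; pixel columns grow to the right and rows downward; lengths in m; the calibration is good to about 2 mm. A picture is of the moment at which its call begins: read the wrist's pose just before it. There is no depth.
- arm.sign_off(): hands the job in; it is judged then, once.
The state is a dict: "clock": time; "joints": joint angles; "dq": joint speeds; "joint_efforts": joint torques, N m; "position": TCP position; "ee_rot": TCP orientation; "force": force on the tool from outside, world axes, zero at the start; "ft_torque": the same for the moment, N m; "width": opening from 0.0 (shut) to 1.0 (fully open); "gripper_force": force on a finger pad.
Only numpy, scipy, OpenCV 4.12 (cv2) and the standard library are available. Lean on these libraries where they do the work, as an engineer would, in place of code of your own. Each camera call takes 0.05 s, during which the arm holds its last target. There are 200 camera calls.

## Working session

There is one attempt and no reset: what is moved stays moved. The work goes in short steps, Python scripts to look and compute and a tool call to move; the robot and the scene stay as the last step left them, time stands still between calls to the robot, and variables do not carry over. Pictures are saved under pics/ and viewed, at most 10 in all, crops included, and the job is handed in when it is done.

Besides the shell and the picture viewer there is one more tool, called after "Request:" as name(argument=value, ...), one argument or row to a line, values as JSON. drive_tool: Moves the arm, as the interface text tells. Its arguments: {"type":"object","properties":{"targets":{"type":"array"},"force":{"type":"number"}},"required":["targets"]}

```bash
ls; mkdir -p pics; cat > h.py <<'E'
import numpy as np, cv2
from cell import arm
def cam(name):
    s=arm.observe(); d=arm.get_image(name); K=np.array(d["intrinsics"],float)
    if "mount" in d and name=="wrist":
        T=np.eye(4); T[:3,:3]=cv2.Rodrigues(np.array(s["ee_rot"],float))[0]; T[:3,3]=s["position"]
        M=T@np.array(d["mount"]); R=M[:3,:3]; c=M[:3,3]
    else:
        R=cv2.Rodrigues(np.array(d["rvec"],float))[0].T; c=-R@np.array(d["tvec"],float).ravel()
    return d["pixels"],K,R,c
def ray(K,R,px):
    v=R@np.linalg.inv(K)@np.array([px[0],px[1],1.]); return v/np.linalg.norm(v)
def onplane(K,R,c,px,z):
    v=ray(K,R,px); return c+v*(z-c[2])/v[2]
def save(n,p): cv2.imwrite(n,cv2.cvtColor(p,cv2.COLOR_RGB2BGR))
def blobs(p,lo,hi,amin=30):
    h=cv2.cvtColor(p,cv2.COLOR_RGB2HSV); m=cv2.inRange(h,lo,hi)
    n,l,st,ce=cv2.connectedComponentsWithStats(m)
    return [(st[i].tolist(),ce[i].round(1).tolist()) for i in range(1,n) if st[i][4]>=amin]
E
python3 - <<'E'
from h import *
print(arm.observe())
for n in("scene","side"):
    p,K,R,c=cam(n); save(f"pics/{n}0.png",p); print(n,c,R[:,2])
    for nm,lo,hi in(("blue",(100,120,60),(125,255,255)),("orange",(6,150,120),(20,255,255)),("red",(0,150,60),(4,255,255)),("red2",(174,150,60),(180,255,255))): print(nm,blobs(p,lo,hi))
E
```

```text
pics
{'clock': 0.0, 'joints': array([-1.25262853,  0.43521972,  0.02498321,  1.57408818, -0.01158342,
        1.13398501, -0.07510942]), 'dq': array([ 0.00071637, -0.00072867, -0.00028458,  0.00043889, -0.00018329,
        0.0030329 ,  0.00118858]), 'joint_efforts': array([ 1.10269655e-03, -6.67849874e+01,  9.85529087e-01, -3.14477956e+01,
       -6.05331617e-02,  4.23196005e-02,  1.38048636e-04]), 'position': array([0.2551455 , 0.56999846, 0.22595056]), 'ee_rot': array([-6.56165756e-01, -3.07213311e+00,  2.42939976e-03]), 'force': array([0.51073819, 0.12304321, 0.50023963]), 'ft_torque': array([-0.00867239,  0.00687444,  0.02847197]), 'gripper_force': 0.0, 'width': 1.0018736269142403}
scene [1.43816949 0.41170452 0.8289701 ] [-0.73715213 -0.31746793 -0.59650721]
blue [([188, 0, 189, 110, 16404], [284.8, 45.4]), ([137, 192, 121, 70, 2210], [192.9, 236.4]), ([109, 215, 15, 13, 158], [116.1, 221.2]), ([361, 248, 10, 17, 116], [365.6, 256.7])]
orange [([272, 223, 8, 14, 84], [275.8, 229.7])]
red [([165, 190, 78, 52, 2234], [204.2, 215.3])]
red2 []
side [-0.11573899 -0.68709995  0.6506111 ] [ 0.58481018  0.6283257  -0.51303398]
blue [([293, 216, 9, 13, 78], [297.4, 222.2]), ([517, 239, 15, 12, 147], [524.1, 244.5]), ([354, 293, 161, 117, 4475], [443.4, 353.9])]
orange [([306, 239, 40, 21, 643], [325.8, 248.8]), ([355, 253, 9, 14, 90], [358.4, 260.0]), ([521, 442, 61, 38, 1800], [548.8, 462.5]), ([446, 462, 54, 18, 711], [470.9, 472.0])]
red [([378, 315, 65, 55, 1366], [408.6, 337.6]), ([313, 336, 27, 21, 34], [326.9, 346.4])]
red2 [([377, 305, 104, 82, 3287], [435.8, 346.8])]
```

View pics/scene0.png

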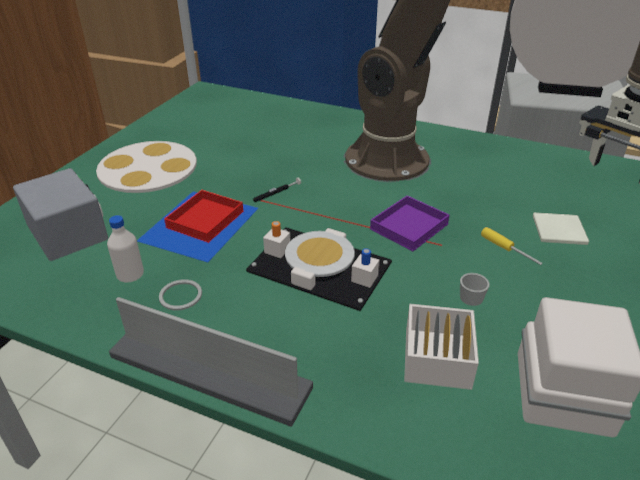

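View pics/side0.png

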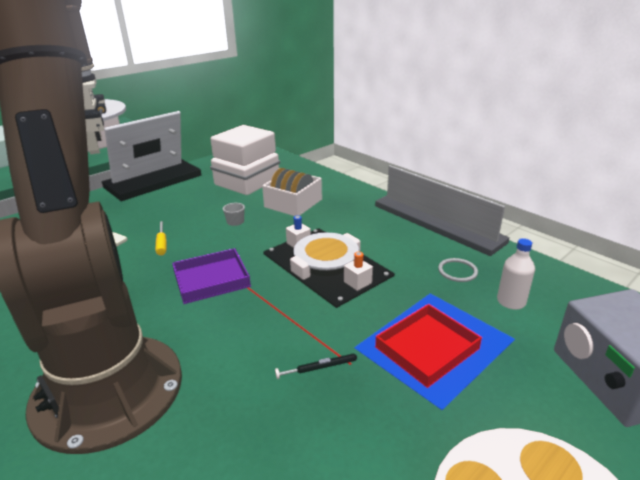

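The scene image shows the blue pin at (366,257) in the right (+y) block, the orange pin at (276,230) in the left block and the red tray at (204,215) on a blue sheet. The side image shows the blue pin at (297,222), the orange pin at (358,260) and the red tray at (429,343). Next I triangulate them.

```bash
python3 - <<'E'
from h import *
V={n:cam(n) for n in("scene","side")}
def tri(a,b):
    A=[];B=[]
    M=np.zeros((3,3));y=np.zeros(3);L=[]
    for n,px in(("scene",a),("side",b)):
        p,K,R,c=V[n];v=ray(K,R,px);P=np.eye(3)-np.outer(v,v);M+=P;y+=P@c;L.append((P,c))
    x=np.linalg.solve(M,y);return x.round(4),[round(float(np.linalg.norm(P@(x-c))),4) for P,c in L]
print("blue",tri((365.6,256.7),(297.4,222.2)));print("orange",tri((275.8,229.7),(358.4,260.0)))
for n in V:
    p,K,R,c=V[n];h=cv2.cvtColor(p,cv2.COLOR_RGB2HSV)
    m=cv2.inRange(h,(0,150,40),(4,255,255))|cv2.inRange(h,(172,120,40),(180,255,255))
    m=cv2.morphologyEx(m,cv2.MORPH_OPEN,np.ones((3,3)))
    k=max(cv2.findContours(m,0,2)[0],key=cv2.contourArea)
    q=cv2.approxPolyDP(cv2.convexHull(k),4,True)[:,0]
    print(n,[(a.tolist(),onplane(K,R,c,a,.03)[:2].round(3).tolist()) for a in q])
    for nm,a in(("blue",{"scene":(365.6,256.7),"side":(297.4,222.2)}[n]),("or",{"scene":(275.8,229.7),"side":(358.4,260)}[n])): print(nm,onplane(K,R,c,a,.07).round(4))
R=cv2.Rodrigues(arm.observe()["ee_rot"])[0];print(R.round(3))
E
```

```text
blue (array([0.5402, 0.1268, 0.0704]), [0.0007, 0.0007])
orange (array([ 0.5278, -0.0931,  0.0684]), [0.0002, 0.0002])
scene [([242, 205], [0.422, -0.245]), ([242, 211], [0.445, -0.231]), ([209, 240], [0.579, -0.242]), ([166, 225], [0.569, -0.369]), ([165, 218], [0.546, -0.389]), ([200, 191], [0.408, -0.378])]
blue [0.5404 0.1262 0.07  ]
or [ 0.5298 -0.0922  0.07  ]
side [([429, 305], [0.553, -0.267]), ([480, 339], [0.54, -0.392]), ([473, 352], [0.501, -0.401]), ([426, 385], [0.379, -0.389]), ([379, 349], [0.386, -0.28]), ([377, 336], [0.409, -0.254])]
blue [0.5405 0.1281 0.07  ]
or [ 0.526  -0.0945  0.07  ]
[[-0.913  0.409 -0.   ]
 [ 0.409  0.913 -0.001]
 [-0.    -0.001 -1.   ]]
```

Request:
drive_tool(
  targets=[
    [0, 0, 0, 0.65, -1.0, 0, 1],
    [0, 0, 0, 1.3, -2.0, 0, 1],
    [0, 0, 0, 1.95, -3.0, 0, 1],
    [0, 0, 0, 2.6, -4.0, 0, 1],
    [0, 0, 0, 3.25, -5.0, 0, 1],
  ],
)

```text
clock: 0.7
position: [0.3861, 0.3687, 0.2267]
ee_rot: [0.656, 3.072, 0.0]
force: [0.8, -0.7, -0.9]
width: 1.0
gripper_force: 0.0
```

Request:
drive_tool(
  targets=[
    [0, 0, 0, 0.65, -1.0, 0, 1],
    [0, 0, 0, 1.3, -2.0, 0, 1],
    [0, 0, 0, 1.95, -3.0, 0, 1],
    [0, 0, 0, 2.6, -4.0, 0, 1],
    [0, 0, 0, 3.25, -5.0, 0, 1],
  ],
)

```text
clock: 1.2
position: [0.516, 0.1687, 0.2269]
ee_rot: [0.656, 3.072, 0.0]
force: [0.7, 1.7, 0.8]
width: 0.997
gripper_force: 0.0
```

Request:
drive_tool(
  targets=[
    [0, 0, 0, 0.6, -1.05, 0, 1],
    [0, 0, 0, 0.6, -1.05, -1, 1],
    [0, 0, 0, 0.6, -1.05, -1.5, 1],
    [0, 0, 0, 0.6, -1.05, -1.5, 1],
  ],
)

```text
clock: 1.6
position: [0.5374, 0.1276, 0.164]
ee_rot: [-0.656, -3.067, 0.005]
force: [-0.9, 0.2, -0.3]
width: 1.003
gripper_force: 0.0
```

```bash
python3 - <<'E'
from h import *
p,K,R,c=cam("wrist"); save("pics/w0.png",p); s=arm.observe(); print(s["position"],c,s["force"])
for b in blobs(p,(100,120,40),(125,255,255),100): print(b,onplane(K,R,c,b[1],.086).round(4))
E
```

```text
[0.53842915 0.12819685 0.16583846] [0.4618309  0.16062904 0.32240786] [ 0.2727807   0.48312319 -0.03471125]
([305, 233, 26, 35, 511], [317.7, 247.8]) [0.5342 0.1274 0.086 ]
```

View pics/w0.png

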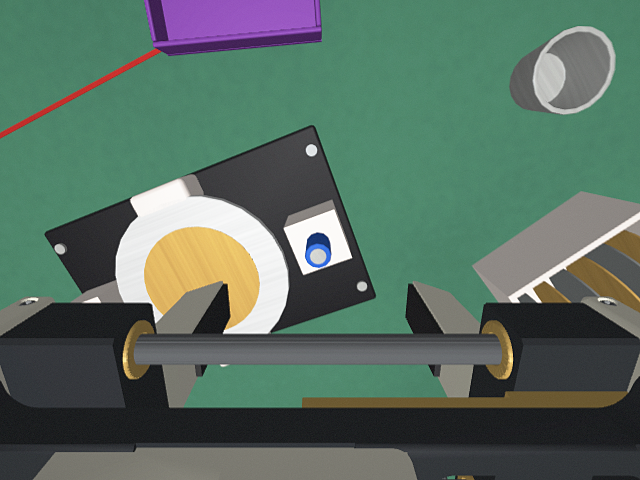

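The wrist image shows the blue head at about (318,250), centred between the fingers (midline about x=317).

```bash
python3 - <<'E'
from h import *
p,K,R,c=cam("wrist"); print(onplane(K,R,c,(318,256.5),.086).round(4),onplane(K,R,c,(317.7,249),.07).round(4),arm.observe()["position"])
E
```

```text
[0.5423 0.1253 0.086 ] [0.5418 0.1253 0.07  ] [0.53933652 0.12868085 0.16708843]
```

Request:
drive_tool(
  targets=[
    [0, 0, 0, 0.05, -0.05, -0.8, 1],
    [0, 0, 0, 0.05, -0.05, -1.6, 1],
    [0, 0, 0, 0.05, -0.05, -2.2, 1],
    [0, 0, 0, 0.05, -0.05, -2.7, 1],
    [0, 0, 0, 0.05, -0.05, -2.7, 1],
  ],
  force=30,
)

```text
clock: 2.2
position: [0.5407, 0.1269, 0.0579]
ee_rot: [-0.654, -3.071, 0.001]
force: [-0.8, -0.3, 0.4]
width: 1.004
gripper_force: 0.0
```

Request:
drive_tool(
  targets=[
    [0, 0, 0, 0, 0, 0, 0.4],
    [0, 0, 0, 0, 0, 0, 0.3],
    [0, 0, 0, 0, 0, 0, 0.25],
    [0, 0, 0, 0, 0, 0, 0.25],
    [0, 0, 0, 0, 0, 0, 0.25],
  ],
)

```text
clock: 2.7
position: [0.5416, 0.1266, 0.0593]
ee_rot: [0.656, 3.072, 0.001]
force: [-0.3, -0.0, 0.1]
width: 0.615
gripper_force: 0.0
```

Request:
drive_tool(
  targets=[
    [0, 0, 0, 0, 0, 0, 0.2],
    [0, 0, 0, 0, 0, 0, 0.15],
    [0, 0, 0, 0, 0, 0, 0.15],
    [0, 0, 0, 0, 0, 0, 0.15],
    [0, 0, 0, 0, 0, 0, 0.15],
  ],
)

```text
clock: 3.2
position: [0.5413, 0.1264, 0.0587]
ee_rot: [-0.656, -3.072, 0.0]
force: [-0.2, -1.4, -0.4]
width: 0.21
gripper_force: 30.0
```

Request:
drive_tool(
  targets=[
    [0, 0, 0, 0, 0, 0, 0.1],
    [0, 0, 0, 0, 0, 0, 0.1],
    [0, 0, 0, 0, 0, 0, 0.1],
  ],
)

```text
clock: 3.5
position: [0.5413, 0.1264, 0.0587]
ee_rot: [-0.656, -3.072, 0.0]
force: [0.2, -0.9, -0.9]
width: 0.208
gripper_force: 30.0
```

Request:
drive_tool(
  targets=[
    [0, 0, 0, 0, 0, 0.02, 0.1],
    [0, 0, 0, 0, 0, 0.04, 0.1],
    [0, 0, 0, 0, 0, 0.05, 0.1],
    [0, 0, 0, 0, 0, 0.05, 0.1],
  ],
)

```text
clock: 3.9
position: [0.5413, 0.1264, 0.0608]
ee_rot: [-0.656, -3.072, 0.0]
force: [0.5, -0.6, 0.2]
width: 0.206
gripper_force: 30.0
```

Request:
drive_tool(
  targets=[
    [0, 0, 0, 0, 0, 0.02, 0.1],
    [0, 0, 0, 0, 0, 0.02, 0.1],
    [0, 0, 0, 0, 0, 0.02, 0.1],
  ],
)

```text
clock: 4.2
position: [0.5412, 0.1264, 0.0616]
ee_rot: [-0.656, -3.072, 0.0]
force: [-1.4, -1.4, -1.2]
width: 0.21
gripper_force: 30.0
```

Request:
drive_tool(
  targets=[
    [0, 0, 0, 0, 0, 0.02, 0.1],
    [0, 0, 0, 0, 0, 0.02, 0.1],
    [0, 0, 0, 0, 0, 0.02, 0.1],
  ],
)

```text
clock: 4.5
position: [0.5413, 0.1264, 0.0623]
ee_rot: [-0.656, -3.072, 0.0]
force: [-0.5, -1.6, -0.6]
width: 0.209
gripper_force: 30.0
```

Request:
drive_tool(
  targets=[
    [0, 0, 0, 0, 0, 0.02, 0.1],
    [0, 0, 0, 0, 0, 0.02, 0.1],
    [0, 0, 0, 0, 0, 0.02, 0.1],
  ],
)

```text
clock: 4.8
position: [0.5412, 0.1265, 0.063]
ee_rot: [-0.656, -3.072, 0.0]
force: [-0.5, -1.1, -4.3]
width: 0.206
gripper_force: 30.0
```

Request:
drive_tool(
  targets=[
    [0, 0, 0, 0, 0, 0.02, 0.1],
    [0, 0, 0, 0, 0, 0.02, 0.1],
    [0, 0, 0, 0, 0, 0.02, 0.1],
  ],
)

```text
clock: 5.1
position: [0.5411, 0.1264, 0.0637]
ee_rot: [-0.656, -3.072, 0.0]
force: [1.5, -0.7, -6.9]
width: 0.209
gripper_force: 30.0
```

```bash
python3 -c "
from h import *
for i in range(3): cam('side');s=arm.observe();print(s['force'],s['position'])"
```

```text
[-0.32591324 -0.35674304 -7.27281826] [0.54115643 0.12647635 0.06376365]
[-0.15119421 -1.4631684  -7.87167883] [0.54117806 0.12645054 0.0637693 ]
[ 0.74486    -1.01269696 -7.29460917] [0.5411665  0.12641065 0.06376266]
```

Request:
drive_tool(
  targets=[
    [0, 0, 0, 0, 0, 0.012, 0.1],
    [0, 0, 0, 0, 0, 0.025, 0.1],
    [0, 0, 0, 0, 0, 0.025, 0.1],
    [0, 0, 0, 0, 0, 0.025, 0.1],
  ],
)

```text
clock: 5.65
position: [0.5411, 0.1265, 0.0647]
ee_rot: [-0.656, -3.072, 0.0]
force: [0.7, -0.6, -11.2]
width: 0.213
gripper_force: 30.0
```

```bash
python3 -c "
from h import *
for i in range(3): cam('side');s=arm.observe();print(s['force'],s['position'])"
```

```text
[ 1.25580525e+00 -7.15796584e-03 -1.15638004e+01] [0.54112142 0.12642669 0.06473676]
[  1.04279283  -0.72004508 -12.49839515] [0.54114199 0.12643738 0.06474587]
[  0.53576714  -1.42581247 -13.29185987] [0.54114805 0.12645779 0.06478155]
```

Request:
drive_tool(
  targets=[
    [0, 0, 0, 0, 0, 0, 0.1],
    [0, 0, 0, 0, 0, 0, 0.1],
    [0, 0, 0, 0, 0, 0, 0.1],
    [0, 0, 0, 0, 0, 0, 0.1],
    [0, 0, 0, 0, 0, 0, 0.1],
  ],
)

```text
clock: 6.3
position: [0.5412, 0.1264, 0.0649]
ee_rot: [-0.656, -3.072, 0.0]
force: [-0.3, -0.2, -12.6]
width: 0.208
gripper_force: 30.0
```

Request:
drive_tool(
  targets=[
    [0, 0, 0, 0, 0, -0.04, 0.1],
    [0, 0, 0, 0, 0, -0.08, 0.1],
    [0, 0, 0, 0, 0, -0.12, 0.1],
    [0, 0, 0, 0, 0, -0.15, 0.1],
    [0, 0, 0, 0, 0, -0.15, 0.1],
  ],
)

```text
clock: 6.8
position: [0.5417, 0.1264, 0.0592]
ee_rot: [0.656, 3.072, 0.001]
force: [-1.9, -3.4, 1.6]
width: 0.212
gripper_force: 30.0
```

Request:
drive_tool(
  targets=[
    [0, 0, 0, 0, 0, -0.01, 0.1],
    [0, 0, 0, 0, 0, -0.015, 0.1],
    [0, 0, 0, 0, 0, -0.015, 0.1],
  ],
)

```text
clock: 7.1
position: [0.5416, 0.1264, 0.0586]
ee_rot: [0.656, 3.072, 0.0]
force: [-3.5, -3.4, 4.5]
width: 0.209
gripper_force: 30.0
```

Sound under 12.6 N, and back down on its seat (4.5 N of contact). I release and move to orange.

Request:
drive_tool(
  targets=[
    [0, 0, 0, 0, 0, 0, 0.3],
    [0, 0, 0, 0, 0, 0, 0.5],
    [0, 0, 0, 0, 0, 0, 0.6],
    [0, 0, 0, 0, 0, 0, 0.7],
    [0, 0, 0, 0, 0, 0, 0.7],
  ],
)

```text
clock: 7.6
position: [0.5414, 0.1267, 0.0583]
ee_rot: [0.656, 3.072, 0.0]
force: [0.3, 0.4, 0.2]
width: 0.596
gripper_force: 0.0
```

Request:
drive_tool(
  targets=[
    [0, 0, 0, 0, 0, 0.5, 1],
    [0, 0, 0, 0, 0, 1.5, 1],
    [0, 0, 0, 0, 0, 2.5, 1],
    [0, 0, 0, 0, -1, 2.7, 1],
    [0, 0, 0, 0, -2, 2.7, 1],
  ],
)

```text
clock: 8.1
position: [0.5428, 0.0471, 0.1686]
ee_rot: [0.65, 3.069, 0.004]
force: [0.4, -1.2, -0.7]
width: 0.987
gripper_force: 0.0
```

Request:
drive_tool(
  targets=[
    [0, 0, 0, -0.1, -1, 0, 1],
    [0, 0, 0, -0.2, -2, 0, 1],
    [0, 0, 0, -0.3, -3, 0, 1],
    [0, 0, 0, -0.3, -3.5, 0, 1],
    [0, 0, 0, -0.3, -3.5, 0, 1],
  ],
)

```text
clock: 8.6
position: [0.5289, -0.0976, 0.1666]
ee_rot: [0.665, 3.07, -0.002]
force: [-0.6, 0.8, 0.2]
width: 0.997
gripper_force: 0.0
```

```bash
python3 - <<'E'
from h import *
p,K,R,c=cam("wrist"); save("pics/w1.png",p[150:400,150:550]); s=arm.observe(); print(s["position"],s["force"])
for b in blobs(p,(4,170,60),(18,255,255),100): print(b,onplane(K,R,c,b[1],.086).round(4),onplane(K,R,c,b[1],.07).round(4))
q,K,R,c=cam("scene"); print(blobs(q,(100,120,60),(125,255,255)))
q,K,R,c=cam("side"); print(blobs(q,(100,120,60),(125,255,255)))
E
```

```text
[ 0.5291834  -0.09498169  0.16641492] [0.42793499 0.97425406 0.05537292]
([310, 224, 25, 33, 429], [321.7, 237.4]) [ 0.5208 -0.092   0.086 ] [ 0.5254 -0.0939  0.07  ]
[([188, 0, 57, 89, 3402], [215.3, 44.3]), ([287, 0, 82, 110, 7199], [329.3, 54.4]), ([137, 191, 121, 71, 2210], [192.9, 236.3]), ([109, 215, 15, 13, 158], [116.1, 221.2]), ([362, 249, 10, 16, 110], [365.9, 257.2])]
[([293, 216, 9, 13, 82], [297.5, 221.9]), ([517, 239, 15, 12, 147], [524.1, 244.5]), ([354, 293, 161, 117, 4472], [443.4, 353.9])]
```

View pics/w1.png

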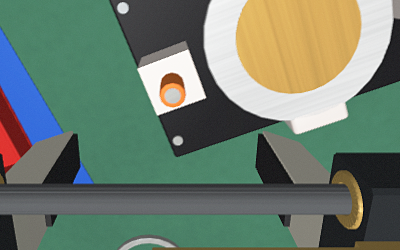

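The crop shows the orange head's top at full-image (323,245), under the tool. Blue is back at its starting pixels, so it is home. The lateral error is under 1 mm, so I go straight down.

Request:
drive_tool(
  targets=[
    [0, 0, 0, 0, 0, -0.8, 1],
    [0, 0, 0, 0, 0, -1.6, 1],
    [0, 0, 0, 0, 0, -2.2, 1],
    [0, 0, 0, 0, 0, -2.7, 0.7],
    [0, 0, 0, 0, 0, -2.7, 0.5],
  ],
)

```text
clock: 9.25
position: [0.5277, -0.0914, 0.056]
ee_rot: [-0.651, -3.068, -0.0]
force: [0.2, 0.2, -0.7]
width: 0.873
gripper_force: 0.0
```

Request:
drive_tool(
  targets=[
    [0, 0, 0, 0, 0, 0, 0.4],
    [0, 0, 0, 0, 0, 0, 0.3],
    [0, 0, 0, 0, 0, 0, 0.2],
    [0, 0, 0, 0, 0, 0, 0.1],
    [0, 0, 0, 0, 0, 0, 0.1],
  ],
)

```text
clock: 9.75
position: [0.5297, -0.0935, 0.0589]
ee_rot: [0.656, 3.071, 0.0]
force: [-0.1, -0.1, -0.1]
width: 0.44
gripper_force: 0.0
```

Request:
drive_tool(
  targets=[
    [0, 0, 0, 0, 0, 0, 0.1],
    [0, 0, 0, 0, 0, 0, 0.1],
    [0, 0, 0, 0, 0, 0, 0.1],
    [0, 0, 0, 0, 0, 0, 0.1],
    [0, 0, 0, 0, 0, 0, 0.1],
  ],
)

```text
clock: 10.25
position: [0.5293, -0.0937, 0.0584]
ee_rot: [-0.656, -3.072, 0.0]
force: [0.5, -0.6, 1.6]
width: 0.214
gripper_force: 30.0
```

Request:
drive_tool(
  targets=[
    [0, 0, 0, 0, 0, 0.02, 0.1],
    [0, 0, 0, 0, 0, 0.04, 0.1],
    [0, 0, 0, 0, 0, 0.06, 0.1],
    [0, 0, 0, 0, 0, 0.08, 0.1],
    [0, 0, 0, 0, 0, 0.08, 0.1],
  ],
)

```text
clock: 10.75
position: [0.5292, -0.0936, 0.0616]
ee_rot: [-0.656, -3.072, 0.0]
force: [-0.4, -1.3, -1.0]
width: 0.211
gripper_force: 30.0
```

Request:
drive_tool(
  targets=[
    [0, 0, 0, 0, 0, 0.02, 0.1],
    [0, 0, 0, 0, 0, 0.04, 0.1],
    [0, 0, 0, 0, 0, 0.04, 0.1],
  ],
)

```text
clock: 11.05
position: [0.5293, -0.0936, 0.0632]
ee_rot: [-0.656, -3.072, 0.0]
force: [-1.0, -1.5, -0.6]
width: 0.212
gripper_force: 30.0
```

Request:
drive_tool(
  targets=[
    [0, 0, 0, 0, 0, 0.02, 0.1],
    [0, 0, 0, 0, 0, 0.04, 0.1],
    [0, 0, 0, 0, 0, 0.04, 0.1],
  ],
)

```text
clock: 11.35
position: [0.5292, -0.0936, 0.0647]
ee_rot: [-0.656, -3.072, 0.0]
force: [-1.0, -2.4, -2.7]
width: 0.21
gripper_force: 30.0
```

Request:
drive_tool(
  targets=[
    [0, 0, 0, 0, 0, 0.02, 0.1],
    [0, 0, 0, 0, 0, 0.04, 0.1],
    [0, 0, 0, 0, 0, 0.04, 0.1],
  ],
)

```text
clock: 11.65
position: [0.5293, -0.0936, 0.0665]
ee_rot: [0.656, 3.072, 0.0]
force: [-1.5, -2.0, -1.2]
width: 0.213
gripper_force: 30.0
```

Request:
drive_tool(
  targets=[
    [0, 0, 0, 0, 0, 0.02, 0.1],
    [0, 0, 0, 0, 0, 0.03, 0.1],
    [0, 0, 0, 0, 0, 0.03, 0.1],
  ],
)

```text
clock: 11.95
position: [0.5293, -0.0936, 0.0677]
ee_rot: [0.656, 3.072, -0.0]
force: [-2.3, -2.8, -1.2]
width: 0.21
gripper_force: 30.0
```

The orange pin is 9 mm up against only about 2 N, so its latch is worn. I draw it out.

Request:
drive_tool(
  targets=[
    [0, 0, 0, 0, 0, 0.05, 0.1],
    [0, 0, 0, 0, 0, 0.1, 0.1],
    [0, 0, 0, 0, 0, 0.15, 0.1],
    [0, 0, 0, 0, 0, 0.2, 0.1],
    [0, 0, 0, 0, 0, 0.25, 0.1],
  ],
)

```text
clock: 12.45
position: [0.5293, -0.0935, 0.0778]
ee_rot: [0.656, 3.072, 0.0]
force: [-1.0, -3.4, -2.5]
width: 0.213
gripper_force: 30.0
```

Request:
drive_tool(
  targets=[
    [0, 0, 0, 0, 0, 0.1, 0.1],
    [0, 0, 0, 0, 0, 0.2, 0.1],
    [0, 0, 0, 0, 0, 0.3, 0.1],
    [0, 0, 0, 0, 0, 0.4, 0.1],
    [0, 0, 0, 0, 0, 0.5, 0.1],
  ],
)

```text
clock: 12.95
position: [0.5297, -0.0931, 0.0981]
ee_rot: [0.656, 3.072, 0.001]
force: [-0.1, -1.2, -1.1]
width: 0.209
gripper_force: 30.0
```

Request:
drive_tool(
  targets=[
    [0, 0, 0, 0, 0, 0.3, 0.1],
    [0, 0, 0, 0, 0, 0.7, 0.1],
    [0, 0, 0, 0, 0, 1.1, 0.1],
    [0, 0, 0, 0, 0, 1.5, 0.1],
    [0, 0, 0, 0, 0, 1.5, 0.1],
  ],
)

```text
clock: 13.45
position: [0.5308, -0.0937, 0.1601]
ee_rot: [0.655, 3.068, 0.001]
force: [1.4, -0.2, -1.0]
width: 0.21
gripper_force: 30.0
```

```bash
python3 - <<'E'
from h import *
p,K,R,c=cam("side"); save("pics/s1.png",p[120:420,200:600]); print(arm.observe()["position"])
for b in blobs(p,(6,150,120),(20,255,255)): print(b)
E
```

```text
[ 0.53015537 -0.09353277  0.15886617]
([355, 210, 3, 15, 32], [355.8, 216.0])
([306, 239, 40, 21, 641], [325.8, 248.8])
([521, 442, 61, 38, 1798], [548.8, 462.5])
([446, 462, 54, 18, 711], [470.9, 472.0])
```

View pics/s1.png

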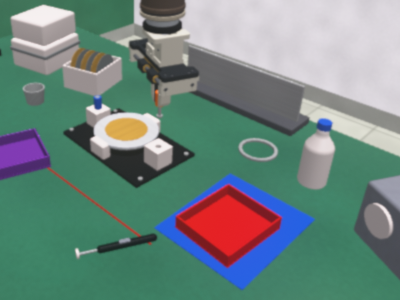

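The crop shows the orange head held between the fingers, the near block's bore empty and the tray clear. I carry it to the tray.

Request:
drive_tool(
  targets=[
    [0, 0, 0, -0.2, -0.9, 0, 0.1],
    [0, 0, 0, -0.4, -1.8, 0, 0.1],
    [0, 0, 0, -0.6, -2.7, 0, 0.1],
    [0, 0, 0, -0.8, -3.6, 0, 0.1],
    [0, 0, 0, -1.0, -4.5, 0, 0.1],
  ],
)

```text
clock: 14.0
position: [0.4885, -0.2746, 0.1569]
ee_rot: [-0.656, -3.071, -0.001]
force: [1.0, 0.5, -0.9]
width: 0.21
gripper_force: 30.0
```

Request:
drive_tool(
  targets=[
    [0, 0, 0, -0.15, -0.7, 0, 0.1],
    [0, 0, 0, -0.25, -1.15, -0.5, 0.1],
    [0, 0, 0, -0.25, -1.15, -1.0, 0.1],
    [0, 0, 0, -0.25, -1.15, -1.4, 0.1],
    [0, 0, 0, -0.25, -1.15, -1.4, 0.1],
  ],
)

```text
clock: 14.5
position: [0.4775, -0.3185, 0.0988]
ee_rot: [-0.656, -3.067, -0.002]
force: [-0.1, 0.3, -0.4]
width: 0.208
gripper_force: 30.0
```

```bash
python3 - <<'E'
from h import *
s=arm.observe(); p,K,R,c=cam("wrist"); save("pics/w2.png",p); print(s["position"])
for z in(.03,):
  h=cv2.cvtColor(p,cv2.COLOR_RGB2HSV); m=cv2.inRange(h,(0,150,40),(4,255,255))|cv2.inRange(h,(172,120,40),(180,255,255))
  k=max(cv2.findContours(m,0,2)[0],key=cv2.contourArea); q=cv2.approxPolyDP(cv2.convexHull(k),5,True)[:,0]
  print([(a.tolist(),onplane(K,R,c,a,z)[:2].round(3).tolist()) for a in q])
E
```

```text
[ 0.4774901  -0.31854204  0.09884603]
[([369, 123], [0.409, -0.253]), ([423, 302], [0.542, -0.263]), ([240, 303], [0.487, -0.388]), ([186, 192], [0.399, -0.381])]
```

View pics/w2.png

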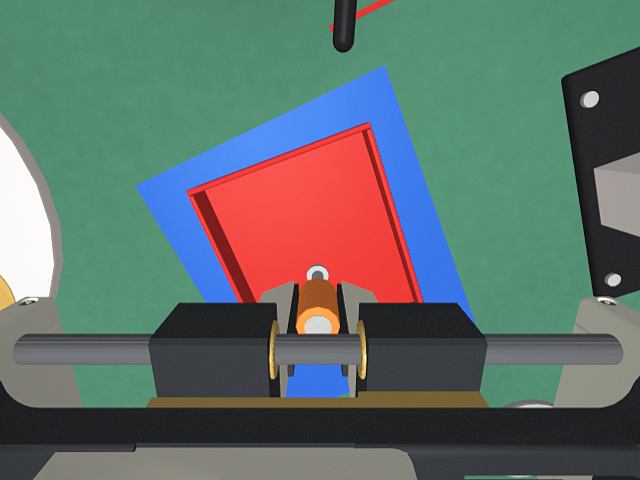

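The picture shows the orange pin upright at (318,300), in the middle of the red tray. I lower it about 58 mm, slowing at the end.

Request:
drive_tool(
  targets=[
    [0, 0, 0, 0, 0, -0.4, 0.1],
    [0, 0, 0, 0, 0, -0.8, 0.1],
    [0, 0, 0, 0, 0, -1.1, 0.1],
    [0, 0, 0, 0, 0, -1.3, 0.1],
    [0, 0, 0, 0, 0, -1.35, 0.1],
  ],
)

```text
clock: 15.05
position: [0.4792, -0.3193, 0.047]
ee_rot: [-0.656, -3.072, -0.0]
force: [0.1, 0.2, -0.2]
width: 0.211
gripper_force: 30.0
```

Request:
drive_tool(
  targets=[
    [0, 0, 0, 0, 0, -0.03, 0.1],
    [0, 0, 0, 0, 0, -0.06, 0.1],
    [0, 0, 0, 0, 0, -0.06, 0.1],
  ],
)

```text
clock: 15.35
position: [0.4796, -0.3197, 0.0455]
ee_rot: [0.656, 3.072, -0.0]
force: [-0.5, 1.0, -0.2]
width: 0.211
gripper_force: 30.0
```

Request:
drive_tool(
  targets=[
    [0, 0, 0, 0, 0, -0.03, 0.1],
    [0, 0, 0, 0, 0, -0.07, 0.1],
    [0, 0, 0, 0, 0, -0.1, 0.1],
    [0, 0, 0, 0, 0, -0.1, 0.1],
  ],
)

```text
clock: 15.75
position: [0.4792, -0.3195, 0.0409]
ee_rot: [-0.656, -3.072, -0.0]
force: [0.2, -0.2, -0.8]
width: 0.211
gripper_force: 30.0
```

Request:
drive_tool(
  targets=[
    [0, 0, 0, 0, 0, -0.02, 0.1],
    [0, 0, 0, 0, 0, -0.03, 0.1],
    [0, 0, 0, 0, 0, -0.03, 0.1],
  ],
)

```text
clock: 16.05
position: [0.4793, -0.3195, 0.0399]
ee_rot: [-0.656, -3.072, -0.0]
force: [-0.2, -0.2, -1.0]
width: 0.211
gripper_force: 30.0
```

Request:
drive_tool(
  targets=[
    [0, 0, 0, 0, 0, -0.02, 0.1],
    [0, 0, 0, 0, 0, -0.03, 0.1],
    [0, 0, 0, 0, 0, -0.03, 0.1],
  ],
)

```text
clock: 16.35
position: [0.4793, -0.3195, 0.0387]
ee_rot: [-0.656, -3.072, -0.0]
force: [-0.9, -0.1, -0.4]
width: 0.214
gripper_force: 30.0
```

Request:
drive_tool(
  targets=[
    [0, 0, 0, 0, 0, -0.02, 0.1],
    [0, 0, 0, 0, 0, -0.02, 0.1],
    [0, 0, 0, 0, 0, -0.02, 0.1],
  ],
)

```text
clock: 16.65
position: [0.4795, -0.3197, 0.0383]
ee_rot: [0.656, 3.072, -0.0]
force: [-0.7, 1.3, 4.8]
width: 0.211
gripper_force: 30.0
```

Touchdown at 4.8 N. I release and rise.

Request:
drive_tool(
  targets=[
    [0, 0, 0, 0, 0, 0, 0.25],
    [0, 0, 0, 0, 0, 0, 0.3],
    [0, 0, 0, 0, 0, 0, 0.4],
    [0, 0, 0, 0, 0, 0, 0.5],
    [0, 0, 0, 0, 0, 0, 0.6],
  ],
)

```text
clock: 17.15
position: [0.4793, -0.3195, 0.0378]
ee_rot: [-0.656, -3.072, -0.0]
force: [0.3, -0.5, -0.0]
width: 0.509
gripper_force: 0.0
```

Request:
drive_tool(
  targets=[
    [0, 0, 0, 0, 0, 0.3, 0.7],
    [0, 0, 0, 0, 0, 1, 0.7],
    [0, 0, 0, 0, 0, 2, 0.7],
    [0, 0, 0, 0, 0, 3, 0.7],
    [0, 0, 0, 0, 0, 4, 0.7],
  ],
)

```text
clock: 17.65
position: [0.479, -0.3195, 0.2004]
ee_rot: [0.657, 3.072, -0.0]
force: [1.0, 0.2, -0.4]
width: 0.702
gripper_force: 0.0
```

Request:
drive_tool(
  targets=[
    [0, 0, 0, 0, 0, 0.2, 0.7],
    [0, 0, 0, 0, 0, 0.2, 0.7],
    [0, 0, 0, 0, 0, 0.2, 0.7],
  ],
)

```text
clock: 17.95
position: [0.4788, -0.3191, 0.2053]
ee_rot: [-0.656, -3.071, -0.001]
force: [0.2, -0.3, -0.1]
width: 0.699
gripper_force: 0.0
```

```bash
python3 - <<'E'
from h import *
p,K,R,c=cam("side"); save("pics/s2.png",p[120:420,200:600]); s=arm.observe();print(s["position"],s["force"],s["dq"].round(3))
print(blobs(p,(100,120,60),(125,255,255)))
E
```

```text
[ 0.47859533 -0.31891259  0.20469814] [-0.17364533 -0.91103959 -0.31073745] [ 0.001  0.012 -0.002  0.004 -0.     0.001 -0.001]
[([293, 216, 9, 13, 82], [297.5, 221.9]), ([517, 239, 15, 12, 147], [524.1, 244.5]), ([354, 293, 161, 117, 4476], [443.4, 353.9])]
```

View pics/s2.png

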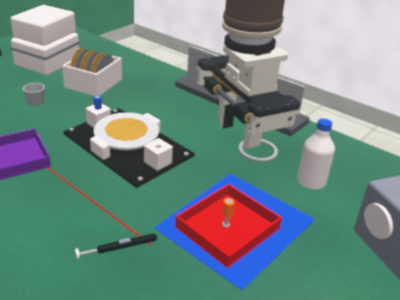

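The orange pin stands in the red tray at crop (228,212), blue is seated at its starting pixels and the gripper is clear. I hand in.

```bash
python3 -c "
from cell import arm
print(arm.sign_off())"
```

```text
the job is handed in; nothing more can be done
None
```

Job handed in, verdict not shown: the blue pin held steady at about 12.5 N and is back on its seat; the orange pin came out (worn latch, about 3 N at most) and stands in the red reject tray.

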